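# Close the gear unit's breather: nest the perforated cage and twist the hood on over it

## Task

Close the breather on top of the gear unit: set the short, slim perforated cage upright in the ring of the seat, then set the hollow aluminium hood down over it with its two ears between the two clips, and turn it clockwise (seen from above) until both ears are fully home against the stops under the clips. Set both parts down rather than dropping them, let go, and leave the two spare cages (one too tall, one too wide) where they stand.

Things in the scene. Friction and masses are not known exactly. Their poses are not given: they have to be found in the camera images.
- gear_unit: Fixed gear unit, beige-grey hammered paint, foot 140 x 124 mm, flat deck 60 mm above the bench with the breather seat in its middle. Origin: centre of its underside, z up. Its x axis runs through the two clips: the hood is locked when its ears' line lies along it, either way round. Ears pass down between the clips when turned 45 to 130 deg counter-clockwise of that from above; 60 is best.
- clip (a point): Top middle of the +x clip; its twin stands at -x, half a turn round. Dark steel, 33 to 46 mm from the seat's axis, 13 mm high. Its tongue overhangs, underside 8 mm above the deck, from 16 mm counter-clockwise to 13 mm clockwise of the x line; open towards the axis and on the counter-clockwise side; wall behind at 41.5 mm; stop on the clockwise side, so an ear at the stop is on the x line.
- seat (a point): Middle of the breather seat, on the deck of the gear unit, 60 mm above the bench; axes as the gear unit. A steel ring 8 mm high (outer diameter 50 mm, inner 44 mm) stands round it: the cage stands on the deck inside the ring, the hood's rim stands on the deck around it.
- cage: The cage to use: loose closed cylinder of perforated steel sheet, diameter 40 mm, height 46 mm, 0.12 kg, standing upright; origin at the centre of its underside, z up. Grip it across the diameter near its top.
- tall_cage: Spare cage, diameter 40 mm, height 74 mm, too tall for the hood; origin at the centre of its underside. To be left alone.
- wide_cage: Spare cage, diameter 58 mm, height 46 mm, too wide for the ring; origin at the centre of its underside. To be left alone.
- hood: Loose hollow aluminium hood standing on its open rim, 0.22 kg. Outer diameter 60 mm, bore 54, inside depth 58, shell height 62. Two ears at the rim along +x and -x reach 38 mm from the axis, 14 mm wide, 5 mm thick. Alike when turned half round. Origin: centre of the underside, z up. Play when seated: 2 mm around the ring, 3 mm under the tongues.
- fin (a point): Top middle of the hood's grip fin, on its axis 90 mm above its underside; axes as the hood. The flat upright fin on the closed top is 46 mm long along x (in line with the ears), 12 mm thick along y, 28 mm tall.
There are look-alikes about, which are no part of the job. What is shaped like the cage but purple is not meant.

How it is judged:
By the outcome, as a careful person would: the job done as asked, in the order asked, and still so for the second after the job is handed in, with the robot touching nothing.
It also fails if it takes over 62 s, if anything falls off the work surface, if the arm or the gripper's body presses on something with over 40 N, if the wrist force passes 120 N, or if a joint passes its speed limit or range.

## Robot

A 7-joint arm with a two-finger parallel gripper is mounted at the origin on the work surface. World frame = base frame: x ahead of the robot, y to its left, z up, the work surface at z = 0. Lengths are in m, angles in rad, forces in N, time in s.
With the tool pointing down it reaches from about 0.425 to 0.925 m from the base axis. Payload 6.8 kg.
Tool frame: the origin (TCP) lies on the centre line of the jaws, within the pads' length; the fingertips stand 25 mm ahead of it and the grasp point (between the pads) lies 6 mm ahead of it; z points along the fingers, y is the direction in which the jaws open and shut (so a half turn about z gives the same grasp; the last joint's range is limited). The gripper opens to 85 mm and grips with 20 to 120 N. Pads are 22 mm wide; open, the fingers measure 114 mm over their backs; the gripper's body (76 mm by 85 mm) begins 54 mm behind the grasp point. The pads swing forward as they close: fully open they stand 13 mm farther back than shut.
Start: joints at [1.236, 0.477, 0.022, 1.555, -0.011, 1.109, -0.083], TCP at [0.152, -0.658, 0.256] pointing down, gripper open.
Joint ranges: [-2.96, 2.96], [-0.34, 2.1], [-1.41, 1.46], [0.24, 2.44], [-1.37, 4.51], [0.17, 1.92], [-2.96, 2.96]. Speed limits (rad/s): [2.39, 2.39, 3.14, 3.14, 3.14, 3.14, 3.14].

## Interface

Orientations are given as a unit quaternion [w, x, y, z].
In Python, from station import status, cams, order, models gives the robot as it stands.
- The arm moves only by the tool move_arm, never from a script. Its argument "steps" is one flat list of numbers, 7 for each row, row after row: the gripper's target within -1 to 1 (fully open at 1, half-way at 0, shut at -1), then the shift along the world's x, y, z in cm, then the turn, a rotation vector about the world's x, y, z in degrees. A call has 1 to 8 rows; each row shifts and turns the commanded pose from where the row before left it; what a row does not reach is not made up. A row lasts 1/10 s, in which the tool goes at most 50 mm and 8.59 degrees, less where a joint would pass 70% of its speed; a pose out of reach is approached as far as the arm can. A call with a gripper value outside its range is refused whole. The fingers move at their own pace and stop on an object; "newtons" is the grip in N (left out, the last holds). Time passes only in rows, so rows that do not move let the fingers close. It gives the time, the measured TCP pose, the force and the opening at its end, in the units of the state.
- status.get_obs(): the state, without advancing time (a new reading comes with each control period).
- cams.read_camera(name): name is "scene" or "side" or "wrist"; returns a dict with "pixels" (480x640x3 uint8, red, green, blue), "mtx" (3x3 intrinsics, pixels), "T" (4x4, takes a point from camera to world coordinates); the wrist camera has in their place "T_tool_cam" (4x4, takes a point from camera to tool coordinates, whose origin is the TCP and whose axes are the flange's). Camera axes: x right, y down, z forward; pixel columns grow to the right and rows downward; lengths in m; the calibration is good to about 2 mm. A picture is of the moment at which its call begins: read the wrist's pose just before it. There is no depth.
- order.hand_in(): hands the job in, once; it reports no verdict.
Trained networks look in the newest picture that a camera, given by its name, has taken for a name from the list of things; names that differ only in an ending like _2 or _b are one class to them, and where a whole thing is asked for, a point or a joint stands for the part that bears it (a point fixed in the world has none). Each returns a list of dicts, best first, with "score" (0 to 1); they miss things now and then, are a little off and sometimes report something else, mostly with a low value. They report only what shows in the picture. A call takes as long as a camera call. They do not tell look-alikes from the thing itself.
- models.silhouettes(camera, query): "region" (480x640 bool, what is visible of it) and "box" ([centre column, centre row, width, height] in pixels, round what is visible of it).
- models.place_of(camera, query): "position" ([row, column] in pixels: a listed point, or the origin of a listed thing).
The state is a dict: "t": time; "q": joint angles; "joint_vel": joint speeds; "joint_torque": joint torques, N m; "eef_pos": TCP position; "tool_rot": TCP orientation; "contact_force": force on the tool from outside, world axes, zero at the start; "torque": the same for the moment, N m; "gripper_width": opening from 0.0 (shut) to 1.0 (fully open).
Only numpy, scipy, OpenCV 4.12 (cv2) and the standard library are available. Lean on these libraries where they do the work, as an engineer would, in place of code of your own. Each camera call takes 0.05 s, during which the arm holds its last target.

## Working session

There is one attempt and no reset: what is moved stays moved. The work goes in short steps, Python scripts to look and compute and a tool call to move; the robot and the scene stay as the last step left them, time stands still between calls to the robot, and variables do not carry over. Pictures are saved under pics/ and viewed, and the job is handed in when it is done.

Besides the shell and the picture viewer there is one more tool, called as name(argument=value, ...) on one line, values as JSON. move_arm: Moves the arm, as the interface text tells. Its arguments: {"type":"object","properties":{"steps":{"type":"array"},"newtons":{"type":"number"}},"required":["steps"]}

```bash
ls; mkdir -p pics; cat > h.py <<'E'
import numpy as np, cv2
from station import status, cams, order, models
from scipy.spatial.transform import Rotation as R
def Rq(q): return R.from_quat([q[1],q[2],q[3],q[0]])
def cam(name):
    o=status.get_obs(); c=cams.read_camera(name)
    if 'T' in c: T=np.array(c['T'])
    else:
        W=np.eye(4); W[:3,:3]=Rq(o['tool_rot']).as_matrix(); W[:3,3]=o['eef_pos']; T=W@np.array(c['T_tool_cam'])
    return c['pixels'],np.array(c['mtx']),T
def ray(K,T,u,v,z):
    d=T[:3,:3]@np.linalg.solve(K,[u,v,1.]); o=T[:3,3]; return o+d*(z-o[2])/d[2]
def proj(K,T,p):
    p=np.linalg.inv(T)@np.append(p,1); a=K@p[:3]; return a[:2]/a[2]
def save(n,im): cv2.imwrite('pics/'+n,im[:,:,::-1])
E
python3 - <<'E'
from h import *
print(status.get_obs())
for n in ['scene','side','wrist']:
    im,K,T=cam(n); save(f'a_{n}.png',im); print(n,K.tolist(),T.round(3).tolist())
    for q in ['gear_unit','seat','clip','cage','tall_cage','wide_cage','hood','fin']:
        h={'gear_unit':0,'seat':.06,'clip':.073,'cage':0,'tall_cage':0,'wide_cage':0,'hood':0,'fin':.09}[q]
        print(q,[(round(r['score'],2),np.round(r['position']).tolist(),ray(K,T,r['position'][1],r['position'][0],h).round(3).tolist()) for r in models.place_of(n,q)[:4]])
E
```

```text
pics
{'t': 0.0, 'q': array([ 1.23586742,  0.47778838,  0.02233192,  1.55646399, -0.01148974,
        1.10929903, -0.08312087]), 'joint_vel': array([-1.53522861e-04,  8.37180395e-04,  6.88312921e-05,  1.01389547e-03,
        3.28820674e-04,  1.42800891e-04,  2.74388379e-03]), 'joint_torque': array([-5.88177736e-04, -5.96454656e+01,  1.60799492e+00, -2.81204689e+01,
        1.25565694e-02,  9.27569607e-03, -7.05232225e-06]), 'eef_pos': array([ 0.15166567, -0.65717291,  0.2553281 ]), 'tool_rot': array([-8.98686985e-04,  9.93574370e-01,  1.13177447e-01, -1.73623738e-04]), 'contact_force': array([ 0.43583177, -0.0430033 , -0.0668604 ]), 'torque': array([-0.04039862,  0.00411657, -0.02988497]), 'gripper_width': 0.9973999923984049}
scene [[533.711963855247, 0.0, 319.2300679496363], [0.0, 533.711963855247, 227.58238520919886], [0.0, 0.0, 1.0]] [[-0.006, 0.848, -0.53, 1.031], [1.0, 0.01, 0.005, -0.015], [0.01, -0.53, -0.848, 0.866], [0.0, 0.0, 0.0, 1.0]]
gear_unit []
seat [(0.92, [242.0, 355.0], [0.557, 0.052, 0.06]), (0.28, [203.0, 438.0], [0.472, 0.207, 0.06])]
clip [(0.85, [257.0, 351.0], 
[... 975 characters left out ...]
6.0, 397.0], [0.508, -0.27, -0.0]), (0.67, [324.0, 274.0], [0.476, 0.184, 0.0])]
tall_cage [(0.82, [380.0, 189.0], [0.51, 0.368, 0.0])]
wide_cage [(0.98, [303.0, 227.0], [0.583, 0.205, 0.0]), (0.55, [234.0, 272.0], [0.644, 0.009, 0.0])]
hood [(0.73, [356.0, 277.0], [0.426, 0.232, 0.0])]
fin [(0.71, [322.0, 276.0], [0.429, 0.223, 0.09]), (0.64, [232.0, 274.0], [0.581, 0.064, 0.09])]
wrist [[358.16923367315036, 0.0, 318.28211960146416], [0.0, 358.16923367315036, 243.00114965419922], [0.0, 0.0, 1.0]] [[0.225, -0.941, -0.252, 0.216], [-0.974, -0.217, -0.059, -0.644], [0.001, 0.259, -0.966, 0.374], [0.0, 0.0, 0.0, 1.0]]
gear_unit []
seat []
clip []
cage []
tall_cage []
wide_cage []
hood []
fin []
```

View pics/a_scene.png

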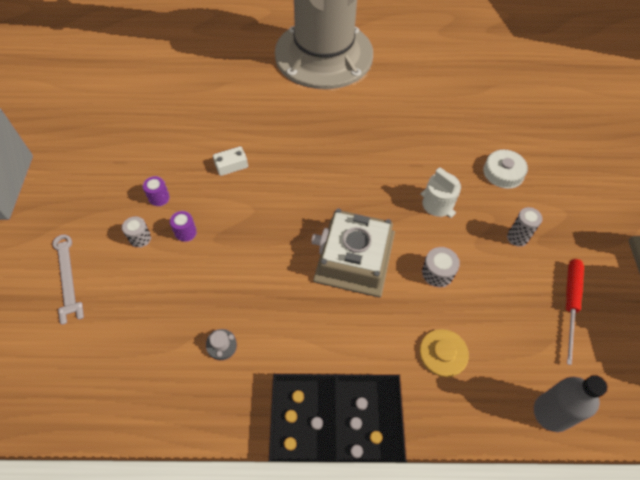

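View pics/a_side.png

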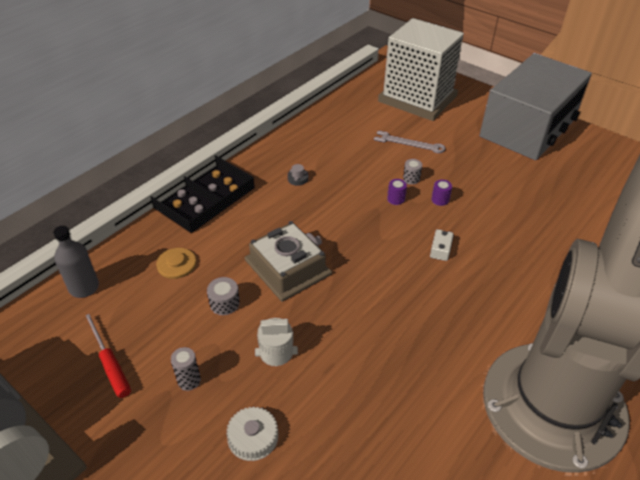

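```bash
python3 - <<'E'
import cv2,numpy as np
a=cv2.imread('pics/a_scene.png')[170:290,110:230]; b=cv2.imread('pics/a_side.png')[130:250,360:480]
c=cv2.imread('pics/a_scene.png')[150:310,300:500]; d=cv2.imread('pics/a_side.png')[195:395,200:360]
f=lambda x:cv2.resize(x,(400,300) if x.shape[0]!=x.shape[1] else (400,300),interpolation=2)
cv2.imwrite('pics/b.png',np.vstack([np.hstack([f(a),f(b)]),np.hstack([f(c),f(d)])]))
E
```

```text
(no output)
```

View pics/b.png

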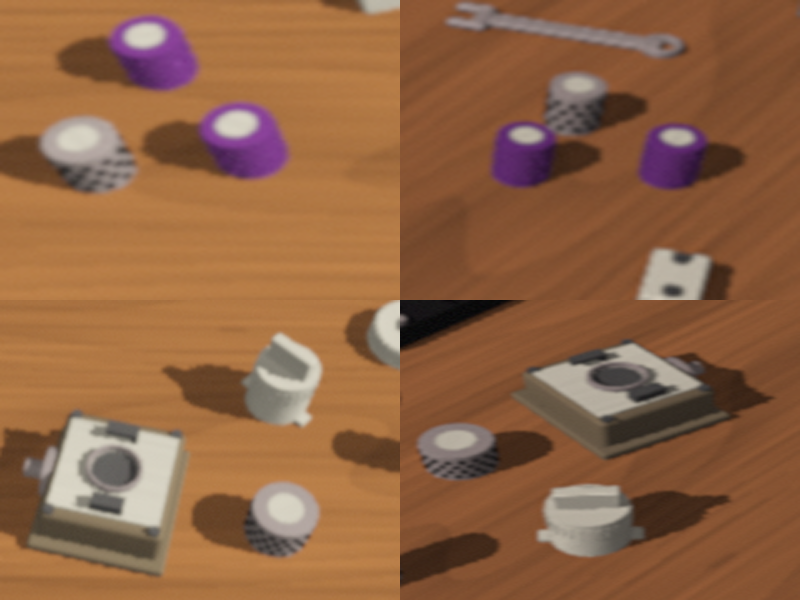

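The scene view (320x240-centred) shows three candidates for the cage: the steel perforated one at scene (137,232), and purple ones at (183,226) and (156,191). The tall spare is at (522,228), the wide spare at (440,267), the hood at (441,195) and the gear unit at (356,250). The crop confirms that the steel one at (137,232) is the cage.

move_arm(steps=[1, 3.4, 3, 0, 0, 0, -7.9, 1, 3.4, 3, 0, 0, 0, -7.9, 1, 3.4, 3, 0, 0, 0, -7.9, 1, 3.4, 3, 0, 0, 0, -7.9, 1, 3.4, 3, 0, 0, 0, -7.9, 1, 3.4, 3, 0, 0, 0, -7.9, 1, 3.4, 3, 0, 0, 0, -7.9, 1, 3.4, 3, 0, 0, 0, -7.9])

```text
t: 2.15
eef_pos: [0.425, -0.4164, 0.2566]
tool_rot: [0.0, 0.904, -0.427, 0.0]
contact_force: [0.7, -0.5, -0.0]
gripper_width: 0.998
```

move_arm(steps=[1, 3.4, 3, 0, 0, 0, 0, 1, 3.4, 2, 0, 0, 0, 0, 0.5, 0, 0, 0, 0, 0, 0, 0.5, 0, 0, 0, 0, 0, 0])

```text
t: 2.55
eef_pos: [0.4926, -0.3668, 0.2561]
tool_rot: [0.0, 0.906, -0.423, -0.0]
contact_force: [-0.5, -0.5, -0.1]
gripper_width: 0.753
```

```bash
cat > look.py <<'E'
from h import *
import sys
pre=sys.argv[1]; qs=sys.argv[2].split(','); names=sys.argv[3].split(',')
H={'gear_unit':0,'seat':.06,'clip':.073,'cage':0,'tall_cage':0,'wide_cage':0,'hood':0,'fin':.09}
o=status.get_obs(); print('t',o['t'],o['eef_pos'].round(4),Rq(o['tool_rot']).as_matrix()[:,:].round(3).tolist(),o['gripper_width'],o['contact_force'].round(1))
for n in names:
    im,K,T=cam(n); save(f'{pre}_{n}.png',im); np.savez(f'pics/{pre}_{n}.npz',K=K,T=T)
    for q in qs:
        if q: print(n,q,[(round(r['score'],2),np.round(r['position']).tolist(),ray(K,T,r['position'][1],r['position'][0],H[q]).round(4).tolist()) for r in models.place_of(n,q)[:4]])
E
python3 look.py c cage wrist
```

```text
t 2.55 [ 0.4926 -0.3668  0.2561] [[0.642, -0.767, -0.0], [-0.767, -0.642, 0.0], [-0.0, 0.0, -1.0]] 0.7534978687490543 [-0.5 -0.5 -0.1]
wrist cage [(0.9, [280.0, 341.0], [0.424, -0.3244, 0.0]), (0.87, [277.0, 250.0], [0.5038, -0.2629, 0.0]), (0.85, [211.0, 287.0], [0.5184, -0.3471, 0.0])]
```

View pics/c_wrist.png

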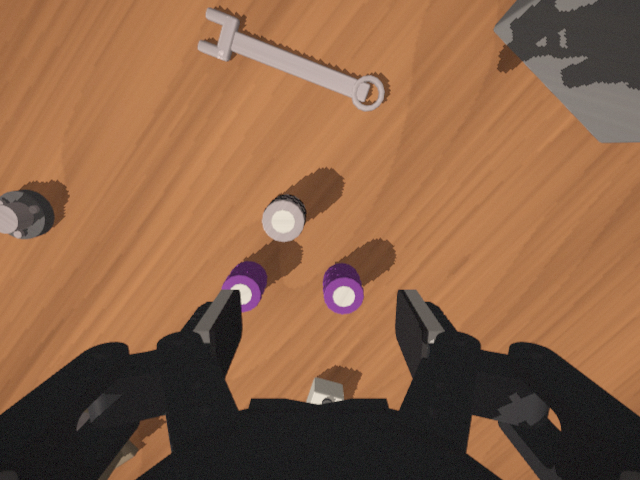

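The wrist view shows the steel cage's top at about (284,220) and the two purple ones at (243,290) and (343,293). I'm measuring the top-face circle.

```bash
cat > top.py <<'E'
from h import *
import sys
f,u,v,r0,r1,z=sys.argv[1],*map(float,sys.argv[2:])
im=cv2.imread(f'pics/{f}.png'); d=np.load(f'pics/{f}.npz')
x0,y0=int(u-2*r1),int(v-2*r1); g=im[y0:y0+int(4*r1),x0:x0+int(4*r1)]
g=cv2.resize(cv2.cvtColor(g,6),None,fx=4,fy=4,interpolation=2)
c=cv2.HoughCircles(g,cv2.HOUGH_GRADIENT_ALT,1.5,20,param1=150,param2=.6,minRadius=int(4*r0),maxRadius=int(4*r1))
for a in ([] if c is None else c[0]):
    U=(a[0]+.5)/4-.5+x0;V=(a[1]+.5)/4-.5+y0; print(U,V,a[2]/4,ray(d['K'],d['T'],U,V,z).round(4), 'rad m', np.linalg.norm(ray(d['K'],d['T'],U+a[2]/4,V,z)-ray(d['K'],d['T'],U,V,z)).round(4))
E
python3 top.py c_wrist 284 220 8 26 .046
```

```text
282.625 219.0 22.565239 [ 0.5187 -0.3472  0.046 ] rad m 0.021
282.625 219.0 10.27953 [ 0.5187 -0.3472  0.046 ] rad m 0.0096
```

move_arm(steps=[0.5, 0.8, 0.6, -4, 0, 0, 0, 0.5, 0.9, 0.7, -4, 0, 0, 0, 0.5, 0.9, 0.7, -3, 0, 0, 0, 0.5, 0, 0, 0, 0, 0, 0, 0.5, 0, 0, 0, 0, 0, 0])

```text
t: 3.15
eef_pos: [0.5168, -0.3491, 0.1468]
tool_rot: [0.0, 0.905, -0.425, -0.0]
contact_force: [0.4, 0.0, 0.8]
gripper_width: 0.752
```

```bash
python3 look.py d cage wrist
```

```text
t 3.15 [ 0.5168 -0.3491  0.1468] [[0.639, -0.769, -0.001], [-0.769, -0.639, -0.001], [-0.0, 0.001, -1.0]] 0.7521637965621913 [0.4 0.  0.8]
wrist cage [(0.98, [329.0, 385.0], [0.4252, -0.3253, 0.0]), (0.96, [238.0, 314.0], [0.518, -0.347, 0.0]), (0.95, [327.0, 261.0], [0.5041, -0.2619, 0.0])]
```

View pics/d_wrist.png

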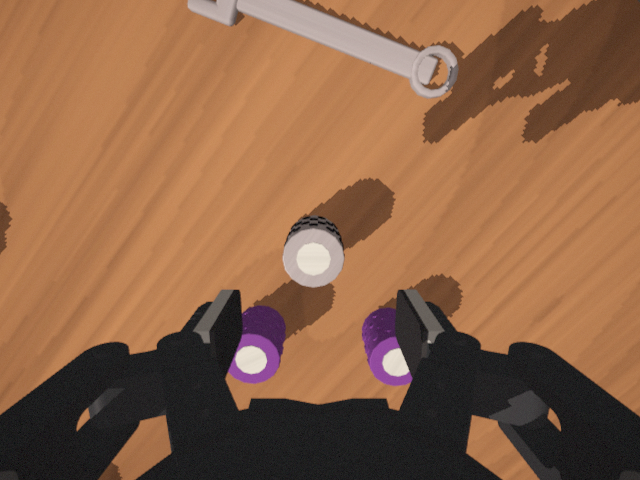

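The cage's top is at (313,258) and both purple ones are about 75 mm off along tool x, so they are clear of the fingers.

```bash
python3 top.py d_wrist 313 258 12 38 .046
```

```text
313.125 257.375 29.826752 [ 0.5178 -0.3462  0.046 ] rad m 0.019
313.125 257.375 17.083584 [ 0.5178 -0.3462  0.046 ] rad m 0.0109
```

move_arm(steps=[0.5, 0.1, 0.25, -3, 0, 0, 0, 0.5, 0, 0, -3, 0, 0, 0, 0.5, 0, 0, -2.5, 0, 0, 0, 0.5, 0, 0, -1.7, 0, 0, 0, 0.5, 0, 0, 0, 0, 0, 0, -0.3, 0, 0, 0, 0, 0, 0, -0.3, 0, 0, 0, 0, 0, 0, -0.3, 0, 0, 0, 0, 0, 0], newtons=40)

```text
t: 4.05
eef_pos: [0.5199, -0.3463, 0.0464]
tool_rot: [0.0, 0.905, -0.424, 0.002]
contact_force: [-0.5, -0.2, 7.3]
gripper_width: 0.454
```

move_arm(steps=[-0.3, 0, 0, 0, 0, 0, 0, -0.3, 0, 0, 0, 0, 0, 0, -0.3, 0, 0, 0, 0, 0, 0])

```text
t: 4.35
eef_pos: [0.52, -0.3463, 0.0463]
tool_rot: [0.0, 0.905, -0.424, 0.002]
contact_force: [-0.7, 0.7, 7.1]
gripper_width: 0.455
```

move_arm(steps=[-0.3, 0, 0, 1, 0, 0, 0, -0.3, 0, 0, 4, 0, 0, 0, -0.3, 0, 0, 4, 0, 0, 0, -0.3, 0, 1, 4, 0, 0, 0, -0.3, -0.2, 3, 3, 0, 0, 3, -0.3, -0.2, 4, 0, 0, 0, 4, -0.3, -0.2, 4, 0, 0, 0, 4, -0.3, -0.2, 4, 0, 0, 0, 4])

```text
t: 5.15
eef_pos: [0.5104, -0.1837, 0.2054]
tool_rot: [0.0, 0.954, -0.301, 0.001]
contact_force: [1.1, -0.4, -1.7]
gripper_width: 0.45
```

move_arm(steps=[-0.3, -0.2, 4, 0, 0, 0, 4, -0.3, -0.2, 4, 0, 0, 0, 4, -0.3, -0.2, 4, 0, 0, 0, 4, -0.3, -0.2, 4, 0, 0, 0, 4, -0.3, -0.2, 4, 0, 0, 0, 4, -0.3, -0.2, 3, 0, 0, 0, 4, -0.3, -0.2, 2, 0, 0, 0, 0, -0.3, 0, 0, 0, 0, 0, 0])

```text
t: 5.95
eef_pos: [0.4962, 0.0684, 0.2051]
tool_rot: [-0.001, 0.995, -0.095, 0.0]
contact_force: [0.2, -0.3, -1.5]
gripper_width: 0.455
```

```bash
python3 look.py e seat,clip,gear_unit wrist
```

```text
t 5.95 [0.4962 0.0684 0.2051] [[0.982, -0.189, 0.001], [-0.189, -0.982, 0.001], [0.0, -0.001, -1.0]] 0.4548152296374519 [ 0.2 -0.3 -1.5]
wrist seat [(0.77, [156.0, 319.0], [0.5544, 0.0559, 0.06])]
wrist clip [(0.66, [94.0, 322.0], [0.5933, 0.0462, 0.073])]
wrist gear_unit [(0.8, [158.0, 320.0], [0.5513, 0.0555, 0.0])]
```

View pics/e_wrist.png

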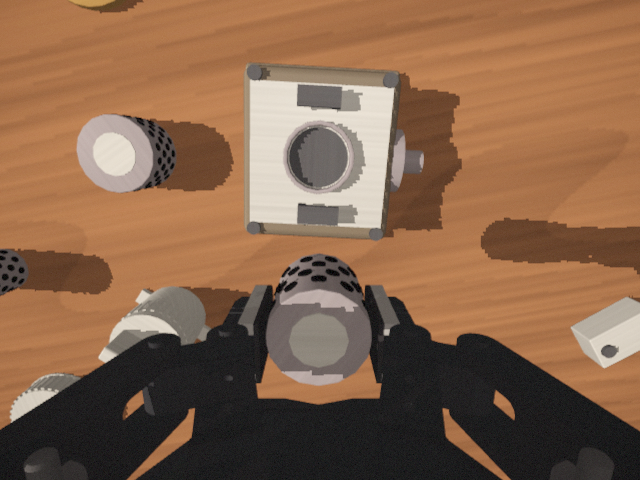

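The ring is at about (319,157), the clips at (320,97) and (318,214), and the held cage's top is at about (319,336). I'm measuring these precisely.

```bash
python3 top.py e_wrist 319 157 24 40 .068; echo cage; python3 top.py e_wrist 319 337 20 60 .2051;  python3 - <<'E'
from h import *
im=cv2.imread('pics/e_wrist.png'); d=np.load('pics/e_wrist.npz'); K,T=d['K'],d['T']
g=im.max(2); m=(g<90).astype('uint8'); m[:, :250]=0; m[:,385:]=0; m[:80]=0; m[228:]=0
n,l,s,c=cv2.connectedComponentsWithStats(m)
P=[]
for i in range(1,n):
    if s[i,4]>150:
        w=ray(K,T,*c[i],.073); print(s[i],c[i].round(1),w.round(4)); P.append(w)
B=[(254,72),(391,79),(376,234),(254,228)]
W=[ray(K,T,*b,.06) for b in B]
for a,b in [(0,1),(1,2),(3,2),(0,3)]:
    v=W[b]-W[a]; print(np.linalg.norm(v).round(4),np.degrees(np.arctan2(v[1],v[0])).round(1))
print(np.mean(W,0))
E
python3 - <<'E'
import cv2
im=cv2.imread('pics/e_wrist.png')[50:250,230:430]
cv2.imwrite('pics/e2.png',cv2.resize(im,(600,600),interpolation=2))
E
```

```text
317.375 160.25 34.730923 [0.5523 0.0573 0.068 ] rad m 0.0241
317.375 160.25 30.18331 [0.5523 0.0573 0.068 ] rad m 0.0209
cage
321.625 338.875 25.862085 [0.4938 0.0665 0.2051] rad m 0.0095
[290 128  28  58 516] [298.9 155.9] [0.5576 0.069  0.073 ]
0.0926 -103.6
0.1079 166.1
0.0919 -103.7
0.1077 166.5
[0.55371557 0.05608944 0.06      ]
```

View pics/e2.png

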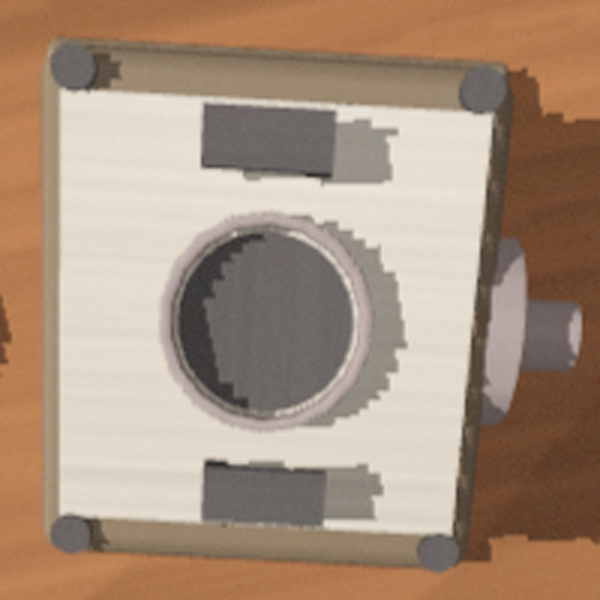

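```bash
python3 - <<'E'
from h import *
d=np.load('pics/e_wrist.npz'); K,T=d['K'],d['T']
a=ray(K,T,319.7,95.3,.073); b=ray(K,T,318.2,214.3,.073); v=a-b
print(a,b,(a+b)/2,np.linalg.norm(v),np.degrees(np.arctan2(v[1],v[0])))
for v in (157,158,160): print(ray(K,T,318.6,v,.068))
im=cv2.imread('pics/e_wrist.png')
cv2.imwrite('pics/e3.png',cv2.resize(im[240:400,240:400],(640,640),interpolation=2))
# reproject ring
p=im.copy()
for c in [(.5545,.0565)]:
  for r,col in((.025,(0,0,255)),(.022,(0,255,0))):
    for t in np.linspace(0,6.28,60):
      q=proj(K,T,[c[0]+r*np.cos(t),c[1]+r*np.sin(t),.068]); p[int(round(q[1])),int(round(q[0]))]=col
cv2.imwrite('pics/e4.png',cv2.resize(p[90:230,250:390],(560,560),interpolation=0))
E
```

```text
[0.59256338 0.04797332 0.073     ] [0.51575399 0.06370718 0.073     ] [0.55415869 0.05584025 0.073     ] 0.07840431180789498 -11.576490524096403
[0.55425478 0.05604305 0.068     ]
[0.55359344 0.05616977 0.068     ]
[0.55226796 0.05642375 0.068     ]
```

View pics/e3.png

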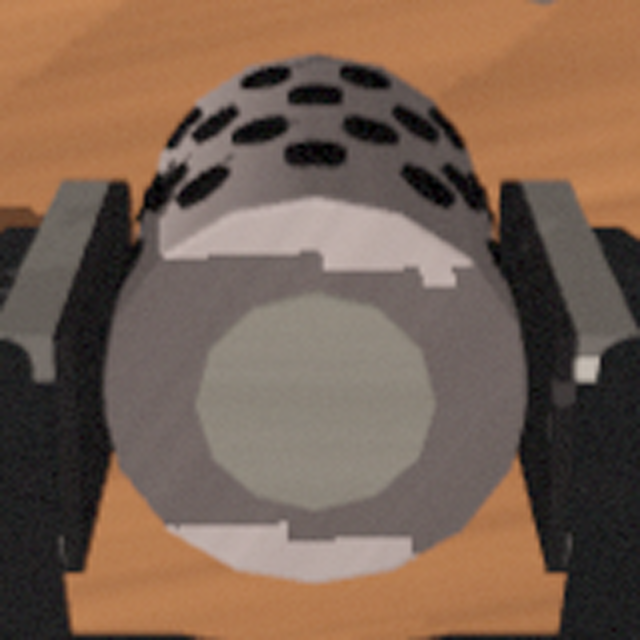

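View pics/e4.png

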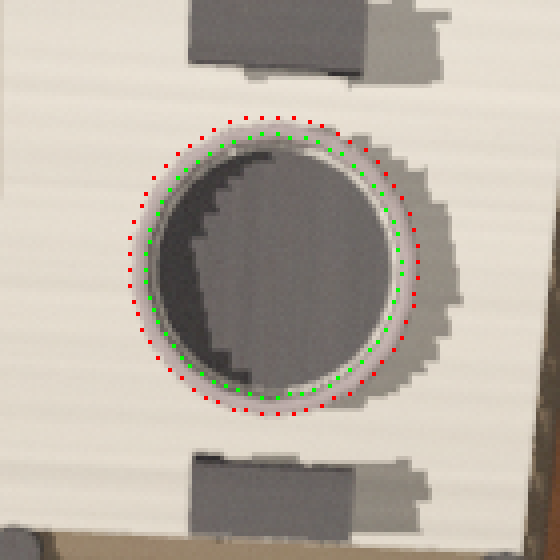

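```bash
python3 - <<'E'
from h import *
d=np.load('pics/e_wrist.npz'); K,T=d['K'],d['T']
o=status.get_obs();A=Rq(o['tool_rot']).as_matrix()
print(T[:3,3])
for z in (.200,.205,.21):
    p=ray(K,T,318.7,337.0,z); l=ray(K,T,266.2,337,z); r=ray(K,T,371.4,337,z)
    print(z,p,np.linalg.norm(l-r),'tool',A.T@(p-o['eef_pos']))
E
```

```text
[0.56059308 0.05477578 0.32274494]
0.2 [0.49193919 0.06791757 0.2       ] 0.040129184441688406 tool [-0.00566736 -0.00349803  0.00451079]
0.205 [0.4947358  0.06738224 0.205     ] 0.03849452702260328 tool [-0.00281869 -0.0035179  -0.00048844]
0.21 [0.49753241 0.06684691 0.21      ] 0.036859869603518156 tool [ 2.99743122e-05 -3.53776655e-03 -5.48767097e-03]
```

```bash
python3 - <<'E'
from h import *
o=status.get_obs();print(o['t'],o['eef_pos'],o['tool_rot'],o['joint_vel'].round(3))
E
```

```text
6.15 [0.49680974 0.0633794  0.20451499] [ 3.88419448e-04  9.95131390e-01 -9.85563628e-02  1.00334105e-04] [ 0.008  0.006  0.003 -0.001 -0.002 -0.004 -0.002]
```

The arm was still settling during that picture, so I'm measuring again at rest.

```bash
python3 look.py f seat,clip wrist; python3 top.py f_wrist 330 157 24 40 .068;python3 - <<'E'
from h import *
im=cv2.imread('pics/f_wrist.png')
cv2.imwrite('pics/f3.png',np.hstack([cv2.resize(im[260:400,250:390],(400,400),interpolation=2),cv2.resize(im[60:240,240:420],(400,400),interpolation=2)]))
E
```

```text
t 6.15 [0.4968 0.0634 0.2045] [[0.981, -0.196, 0.0], [-0.196, -0.981, -0.001], [0.0, 0.001, -1.0]] 0.4528763610646495 [-0.4 -0.5 -0.6]
wrist seat [(0.86, [160.0, 308.0], [0.5536, 0.0583, 0.06]), (0.37, [293.0, 318.0], [0.4526, 0.0714, 0.06])]
wrist clip [(0.7, [98.0, 311.0], [0.5923, 0.0478, 0.073])]
308.875 158.75 35.280136 [0.5548 0.0572 0.068 ] rad m 0.0244
308.875 158.75 31.030188 [0.5548 0.0572 0.068 ] rad m 0.0214
```

View pics/f3.png

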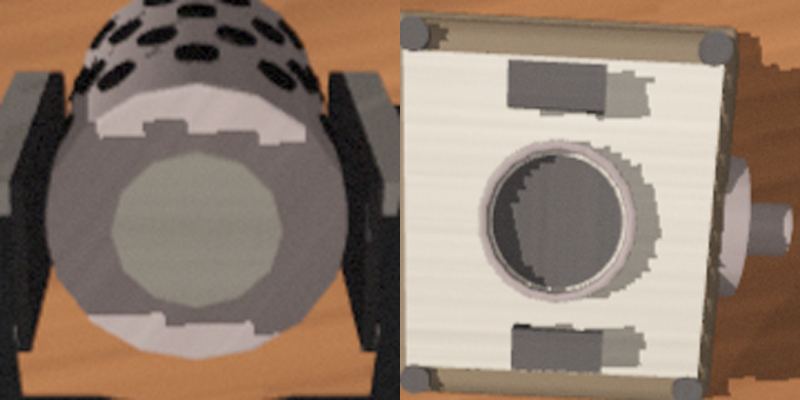

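```bash
python3 - <<'E'
from h import *
d=np.load('pics/f_wrist.npz'); K,T=d['K'],d['T']
o=status.get_obs();A=Rq(o['tool_rot']).as_matrix();print(o['eef_pos'])
for c in ((310.6,159.2),(309.8,159)): print('ring',ray(K,T,*c,.068))
for z in (.2,.204,.207):
    p=ray(K,T,319.,337.3,z); print(z,p,'tool',A.T@(p-o['eef_pos']))
im=cv2.imread('pics/f_wrist.png'); p=im.copy()
c=(.5545,.0562)
for r,col in((.025,(0,0,255)),(.022,(0,255,0))):
    for t in np.linspace(0,6.28,60):
      q=proj(K,T,[c[0]+r*np.cos(t),c[1]+r*np.sin(t),.068]); p[int(round(q[1])),int(round(q[0]))]=col
cv2.imwrite('pics/f4.png',cv2.resize(p[90:230,240:380],(560,560),interpolation=0))
E
```

```text
[0.49685347 0.06354794 0.20435196]
ring [0.5543169 0.0560603 0.068    ]
ring [0.55455701 0.05657542 0.068     ]
0.2 [0.49270819 0.0628095  0.2       ] tool [-0.0039199   0.00153588  0.00435243]
0.204 [0.4949498  0.06237591 0.204     ] tool [-0.00163655  0.00152279  0.00035256]
0.207 [0.496631   0.06205072 0.207     ] tool [ 7.59645243e-05  1.51298209e-03 -2.64733871e-03]
```

View pics/f4.png

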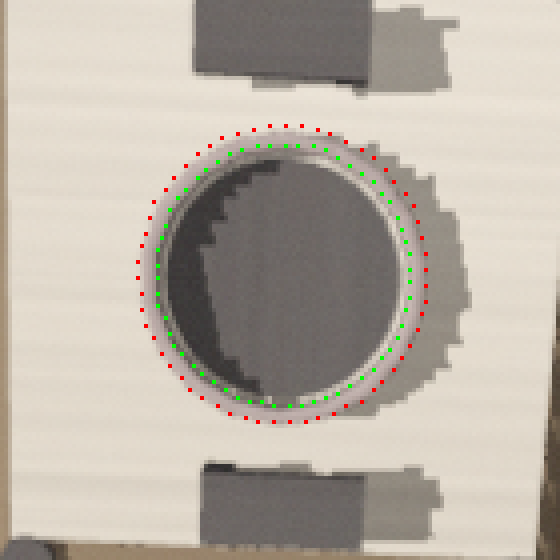

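move_arm(steps=[-0.3, 1.5, -0.2, 0, 0, 0, -1, -0.3, 2, -0.2, 0, 0, 0, -1.4, -0.3, 1.6, -0.2, -1, 0, 0, 0, -0.3, 0.8, -0.1, -2, 0, 0, 0, -0.3, 0, 0, -2, 0, 0, 0, -0.3, 0, 0, -1.5, 0, 0, 0, -0.3, 0, 0, 0, 0, 0, 0, -0.3, 0, 0, 0, 0, 0, 0])

```text
t: 7.1
eef_pos: [0.5559, 0.0573, 0.1394]
tool_rot: [0.0, 0.993, -0.119, -0.0]
contact_force: [-0.1, 0.2, -0.8]
gripper_width: 0.454
```

move_arm(steps=[-0.3, 0, 0, 0, 0, 0, 0, -0.3, 0, 0, 0, 0, 0, 0])

```text
t: 7.3
eef_pos: [0.5565, 0.0578, 0.1404]
tool_rot: [-0.0, 0.993, -0.119, 0.001]
contact_force: [0.3, 0.3, -0.8]
gripper_width: 0.454
```

```bash
python3 look.py g "" scene,side,wrist; python3 - <<'E'
from h import *
L=[]
for n in('scene','side'):
    im=cv2.imread(f'pics/g_{n}.png'); d=np.load(f'pics/g_{n}.npz'); K,T=d['K'],d['T']
    q=proj(K,T,[.5543,.0563,.09]); x,y=int(q[0]),int(q[1])
    L.append(cv2.resize(im[y-40:y+40,x-40:x+40],(400,400),interpolation=2))
im=cv2.imread('pics/g_wrist.png')
cv2.imwrite('pics/g3.png',np.hstack(L)); cv2.imwrite('pics/g4.png',im)
E
```

```text
t 7.3 [0.5565 0.0578 0.1404] [[0.972, -0.235, 0.002], [-0.235, -0.972, 0.0], [0.002, -0.001, -1.0]] 0.45375603262552056 [ 0.3  0.3 -0.8]
```

View pics/g3.png

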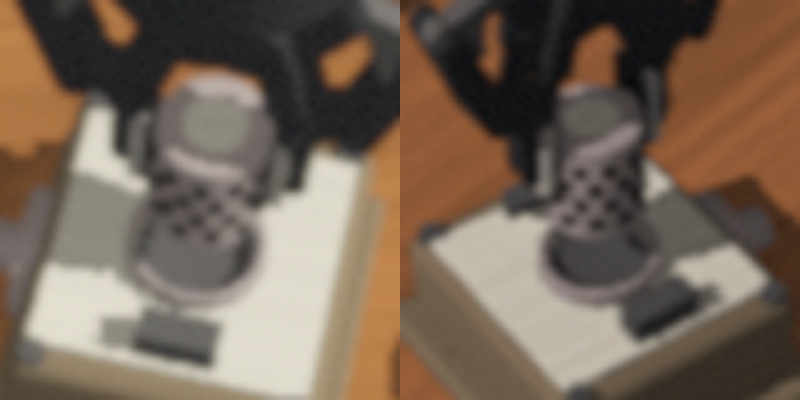

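View pics/g4.png

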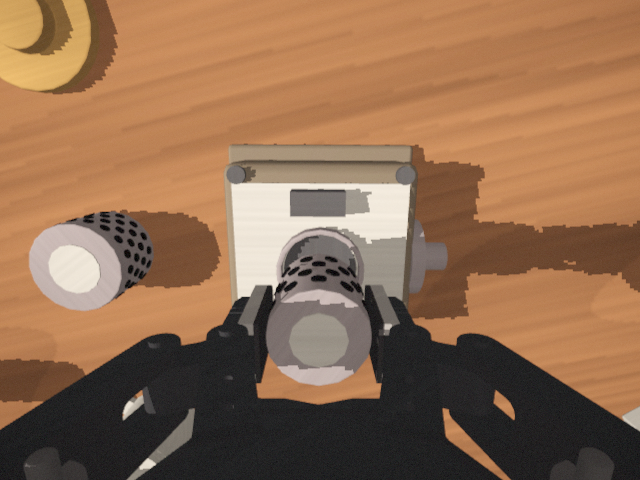

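```bash
cat > ov.py <<'E'
from h import *
def overlay(pre,names,circs,out,ctr,s=40,k=10):
    L=[]
    for n in names:
        im=cv2.imread(f'pics/{pre}_{n}.png'); d=np.load(f'pics/{pre}_{n}.npz'); K,T=d['K'],d['T']
        q=proj(K,T,ctr); x,y=int(q[0])-s,int(q[1])-s
        p=cv2.resize(im[y:y+2*s,x:x+2*s],None,fx=k,fy=k,interpolation=2)
        for (cx,cy,z,r,col) in circs:
            for t in np.linspace(0,2*np.pi,90):
                a=proj(K,T,[cx+r*np.cos(t),cy+r*np.sin(t),z]); cv2.circle(p,(int((a[0]-x+.5)*k),int((a[1]-y+.5)*k)),1,col,-1)
        L.append(cv2.resize(p,(400,400),interpolation=3))
    cv2.imwrite('pics/'+out,np.hstack(L))
E
python3 - <<'E'
from ov import *
R_,G,B=(0,0,255),(0,255,0),(255,0,0)
overlay('g',['scene','side'],[(.5543,.0563,.068,.025,R_),(.5543,.0563,.068,.022,R_),(.555,.0575,.140,.02,G),(.555,.0575,.094,.02,B)],'g5.png',[.5543,.0563,.1],s=32)
E
```

```text
(no output)
```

View pics/g5.png

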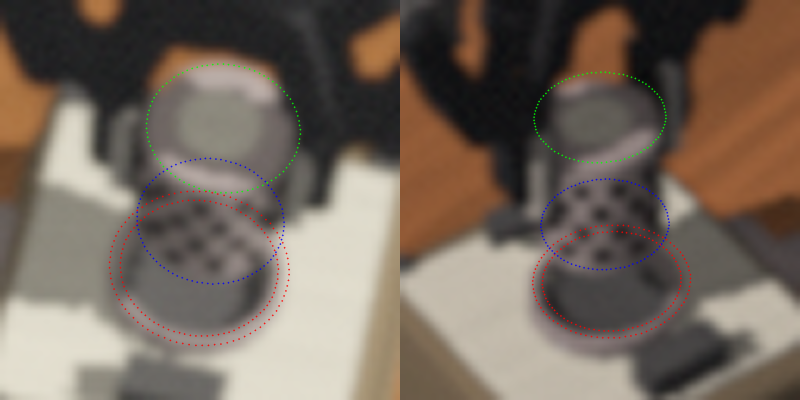

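Both overlays agree to about 1–2 mm, so I'm lowering gently and watching the force.

move_arm(steps=[-0.3, -0.05, -0.1, -1, 0, 0, 0, -0.3, 0, 0, -0.8, 0, 0, 0, -0.3, 0, 0, -0.4, 0, 0, 0, -0.3, 0, 0, -0.3, 0, 0, 0, -0.3, 0, 0, -0.2, 0, 0, 0, -0.3, 0, 0, 0, 0, 0, 0])

```text
t: 8.05
eef_pos: [0.5552, 0.0568, 0.112]
tool_rot: [0.0, 0.993, -0.118, -0.0]
contact_force: [0.2, -0.3, -0.9]
gripper_width: 0.454
```

move_arm(steps=[-0.3, 0, 0, -0.2, 0, 0, 0, -0.3, 0, 0, -0.2, 0, 0, 0, -0.3, 0, 0, -0.1, 0, 0, 0, -0.3, 0, 0, 0, 0, 0, 0, -0.3, 0, 0, 0, 0, 0, 0])

```text
t: 8.55
eef_pos: [0.5553, 0.0568, 0.1073]
tool_rot: [-0.0, 0.993, -0.118, 0.0]
contact_force: [-0.5, 1.1, -1.2]
gripper_width: 0.457
```

move_arm(steps=[-0.3, 0, 0, -0.1, 0, 0, 0, -0.3, 0, 0, -0.05, 0, 0, 0, -0.3, 0, 0, 0, 0, 0, 0])

```text
t: 8.85
eef_pos: [0.5554, 0.0568, 0.1063]
tool_rot: [0.0, 0.993, -0.118, 0.0]
contact_force: [-1.9, -0.1, 4.4]
gripper_width: 0.454
```

Contact is at the expected height (0.1063), so the cage is on the deck. I'm releasing it.

move_arm(steps=[0, 0, 0, 0, 0, 0, 0, 0.2, 0, 0, 0, 0, 0, 0, 0.3, 0, 0, 0, 0, 0, 0, 0.3, 0, 0, 0, 0, 0, 0, 0.3, 0, 0, 3, 0, 0, 0, 0.3, 0, 0, 4, 0, 0, 0, 0.3, 0, 0, 4, 0, 0, 0])

```text
t: 9.55
eef_pos: [0.5548, 0.0567, 0.2166]
tool_rot: [0.0, 0.993, -0.118, -0.001]
contact_force: [0.7, 0.0, 0.6]
gripper_width: 0.652
```

```bash
python3 look.py i hood,fin scene,side,wrist; python3 - <<'E'
from ov import *
R_,G,B=(0,0,255),(0,255,0),(255,0,0)
overlay('i',['scene','side'],[(.5543,.0563,.106,.02,G)],'i5.png',[.5543,.0563,.08],s=32)
E
```

```text
t 9.55 [0.5548 0.0567 0.2166] [[0.972, -0.235, -0.001], [-0.235, -0.972, -0.0], [-0.001, 0.0, -1.0]] 0.6518936580441719 [0.7 0.  0.6]
scene hood [(0.77, [203.0, 435.0], [0.431, 0.2184, 0.0])]
scene fin [(0.91, [176.0, 448.0], [0.4333, 0.2239, 0.09]), (0.26, [237.0, 519.0], [0.5611, 0.3292, 0.09])]
side hood []
side fin [(0.9, [324.0, 274.0], [0.4286, 0.2288, 0.09]), (0.34, [231.0, 275.0], [0.5822, 0.062, 0.09])]
wrist hood []
wrist fin [(0.73, [435.0, 151.0], [0.4294, 0.2262, 0.09])]
```

View pics/i5.png

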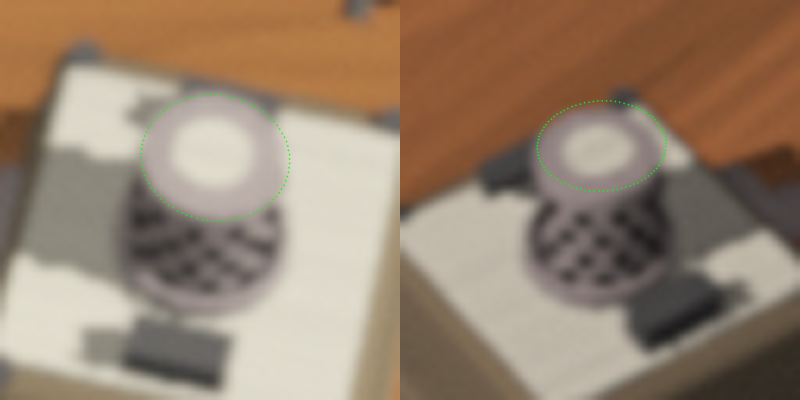

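View pics/i_wrist.png

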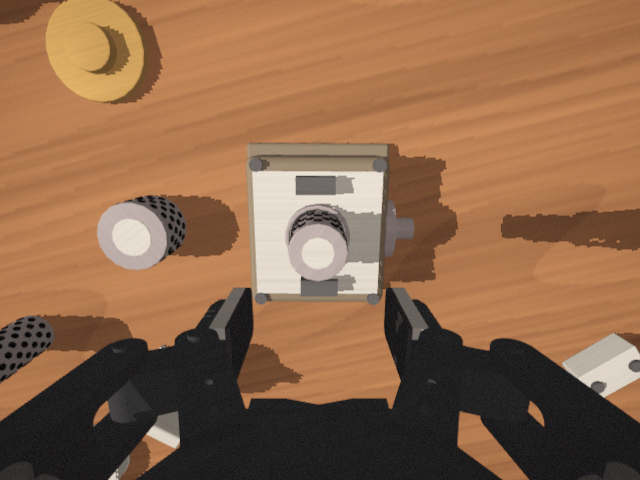

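The cage stands upright in the ring and the overlays match. Next is the hood: its fin is at about (0.430, 0.225), with its axis at roughly 50°.

move_arm(steps=[0.3, -1.6, 2.1, 0.3, 0, 0, 8, 0.3, -1.6, 2.1, 0.3, 0, 0, 8, 0.3, -1.6, 2.1, 0.3, 0, 0, 8, 0.3, -1.6, 2.1, 0.3, 0, 0, 8, 0.3, -1.6, 2.1, 0, 0, 0, 8, 0.3, -1.6, 2.1, 0, 0, 0, 8, 0.3, -1.6, 2.1, 0, 0, 0, 8, 0.3, -1.3, 2.1, 0, 0, 0, 8])

```text
t: 10.8
eef_pos: [0.429, 0.2253, 0.227]
tool_rot: [-0.0, 0.904, 0.428, -0.001]
contact_force: [1.0, 0.6, -0.5]
gripper_width: 0.649
```

move_arm(steps=[0.3, 0, 0, 0, 0, 0, 0, 0.3, 0, 0, 0, 0, 0, 0, 0.3, 0, 0, 0, 0, 0, 0])

```text
t: 11.1
eef_pos: [0.4306, 0.2238, 0.2273]
tool_rot: [0.0, 0.905, 0.425, -0.0]
contact_force: [-0.1, 0.0, -0.5]
gripper_width: 0.65
```

```bash
python3 look.py j hood,fin wrist
```

```text
t 11.1 [0.4306 0.2238 0.2273] [[0.639, 0.769, -0.001], [0.769, -0.639, -0.001], [-0.001, -0.0, -1.0]] 0.6495007545298538 [-0.1  0.  -0.5]
wrist hood [(0.58, [218.0, 314.0], [0.4266, 0.2235, 0.0]), (0.47, [237.0, 318.0], [0.4174, 0.2061, 0.0])]
wrist fin [(0.81, [238.0, 317.0], [0.4307, 0.2233, 0.09])]
```

View pics/j_wrist.png

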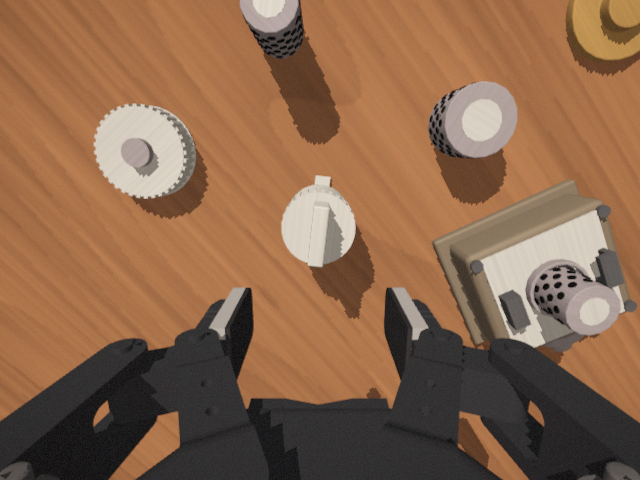

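The fin's top runs from about (321,207) to (317,264). I'm zooming in for its exact ends.

```bash
python3 - <<'E'
import cv2
im=cv2.imread('pics/j_wrist.png')[165:285,260:380]
cv2.imwrite('pics/j2.png',cv2.resize(im,(720,600) if 0 else (600,600),interpolation=2))
E
```

```text
(no output)
```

View pics/j2.png

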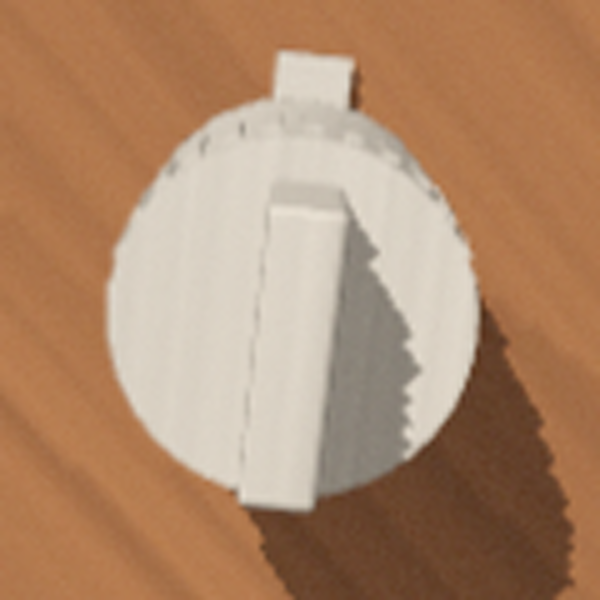

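```bash
python3 - <<'E'
from h import *
d=np.load('pics/j_wrist.npz'); K,T=d['K'],d['T']
for z in (.09,):
    a=ray(K,T,321.3,206.4,z); b=ray(K,T,314.8,265.4,z); v=a-b
    print((a+b)/2,np.linalg.norm(v),np.degrees(np.arctan2(v[1],v[0])))
o=status.get_obs(); print(o['eef_pos'],np.degrees(np.arctan2(*Rq(o['tool_rot']).as_matrix()[[1,0],0])))
E
```

```text
[0.43197854 0.22412972 0.09      ] 0.04482803843700041 44.164019469866176
[0.43074109 0.22391628 0.22759107] 50.265082033814586
```

move_arm(steps=[0.3, 0.1, 0, 0, 0, 0, -6, 0.3, 0, 0, -3.5, 0, 0, 0, 0.3, 0, 0, -3.5, 0, 0, 0, 0.3, 0, 0, -3, 0, 0, 0, 0.3, 0, 0, -2, 0, 0, 0, 0.3, 0, 0, -1, 0, 0, 0, 0.3, 0, 0, -0.4, 0, 0, 0, 0.3, 0, 0, 0, 0, 0, 0])

```text
t: 12.05
eef_pos: [0.4316, 0.2248, 0.094]
tool_rot: [0.0, 0.926, 0.378, 0.0]
contact_force: [0.3, -0.3, -0.1]
gripper_width: 0.647
```

move_arm(steps=[0.3, 0, 0, 0, 0, 0, 0, 0.3, 0, 0, 0, 0, 0, 0])

```text
t: 12.25
eef_pos: [0.432, 0.2251, 0.0948]
tool_rot: [-0.0, 0.926, 0.378, 0.001]
contact_force: [-0.1, -0.6, 0.8]
gripper_width: 0.652
```

```bash
python3 look.py k "" wrist,side
```

```text
t 12.25 [0.432  0.2251 0.0948] [[0.715, 0.699, 0.002], [0.699, -0.715, 0.001], [0.002, 0.001, -1.0]] 0.6520614972124338 [-0.1 -0.6  0.8]
```

View pics/k_wrist.png

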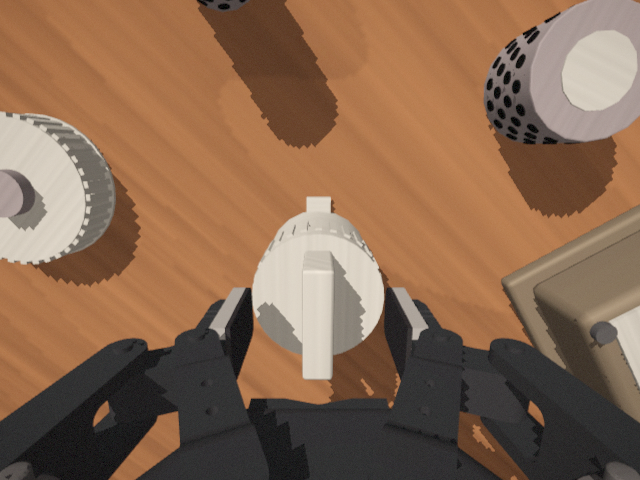

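The fin is aligned and centred at column 318. I'm closing on it.

move_arm(steps=[0.3, 0, 0, -0.25, 0, 0, 0, -1, 0, 0, 0, 0, 0, 0, -1, 0, 0, 0, 0, 0, 0, -1, 0, 0, 0, 0, 0, 0, -1, 0, 0, 0, 0, 0, 0, -1, 0, 0, 0, 0, 0, 0, -1, 0, 0, 0, 0, 0, 0, -1, 0, 0, 0, 0, 0, 0], newtons=70)

```text
t: 13.15
eef_pos: [0.4314, 0.2249, 0.0915]
tool_rot: [-0.0, 0.926, 0.378, 0.0]
contact_force: [-0.9, 0.8, 4.3]
gripper_width: 0.124
```

move_arm(steps=[-1, 0, 0, 1, 0, 0, 0, -1, 0, 0, 3, 0, 0, 0, -1, 0, 0, 4, 0, 0, 0, -1, 0, 0, 4, 0, 0, 0, -1, 0, 0, 4, 0, 0, 0, -1, 1, -1.5, 0, 0, 0, 0, -1, 2, -2.6, 0, 0, 0, 1, -1, 2, -2.6, 0, 0, 0, 1])

```text
t: 13.95
eef_pos: [0.4811, 0.1571, 0.2519]
tool_rot: [0.0, 0.919, 0.395, 0.0]
contact_force: [1.4, 0.6, -2.8]
gripper_width: 0.124
```

move_arm(steps=[-1, 2, -2.6, 0, 0, 0, 0, -1, 2, -2.8, 0, 0, 0, 0, -1, 2, -2.6, 0, 0, 0, 0, -1, 1.2, -1.9, 0, 0, 0, 0, -1, 0, 0, 0, 0, 0, 0, -1, 0, 0, 0, 0, 0, 0, -1, 0, 0, 0, 0, 0, 0])

```text
t: 14.65
eef_pos: [0.5524, 0.0599, 0.2512]
tool_rot: [-0.0, 0.919, 0.395, -0.0]
contact_force: [0.2, 0.1, -3.2]
gripper_width: 0.128
```

```bash
python3 look.py l "" wrist,side,scene;  python3 - <<'E'
from ov import *
R_,G,B=(0,0,255),(0,255,0),(255,0,0)
o=status.get_obs(); x,y,z=o['eef_pos']; b=z-.0915
overlay('l',['scene','side'],[(x,y,b,.03,G),(x,y,b+.062,.03,B),(.5543,.0563,.068,.025,R_)],'l5.png',[.5543,.0563,.14],s=50)
E
```

```text
t 14.65 [0.5524 0.0599 0.2512] [[0.688, 0.725, -0.001], [0.725, -0.688, 0.001], [-0.0, -0.001, -1.0]] 0.12839160535111135 [ 0.2  0.1 -3.2]
```

View pics/l5.png

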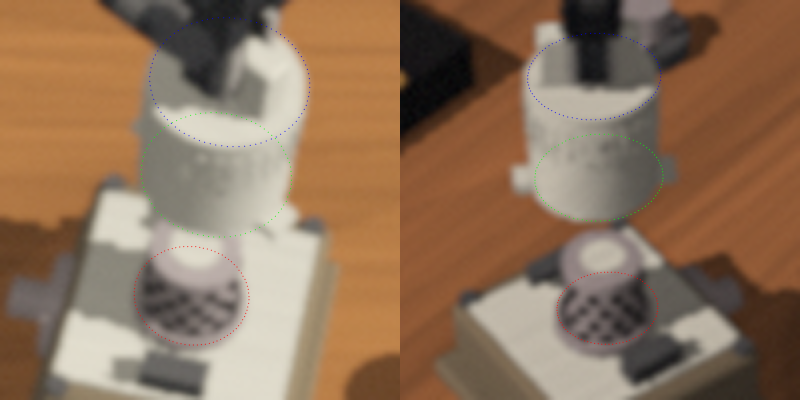

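View pics/l_wrist.png

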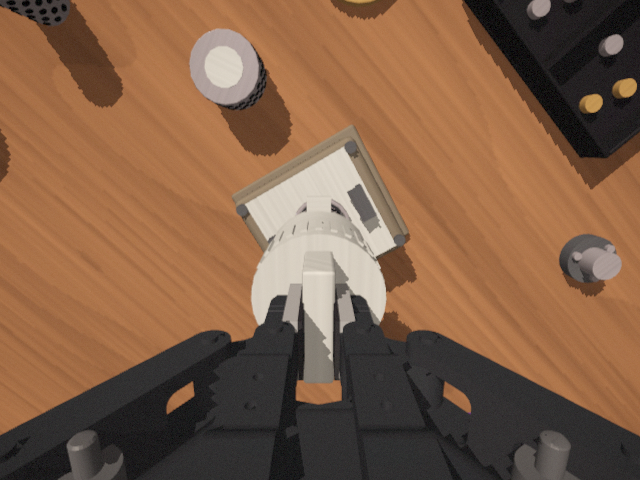

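move_arm(steps=[-1, 0.2, -0.35, 0, 0, 0, 0, -1, 0, 0, 0, 0, 0, 0, -1, 0, 0, -1.5, 0, 0, 0, -1, 0, 0, -2, 0, 0, 0, -1, 0, 0, -2, 0, 0, 0, -1, 0, 0, -1.5, 0, 0, 0, -1, 0, 0, -0.6, 0, 0, 0, -1, 0, 0, 0, 0, 0, 0])

```text
t: 15.6
eef_pos: [0.5549, 0.0552, 0.1746]
tool_rot: [-0.0, 0.919, 0.394, -0.001]
contact_force: [-0.9, 0.4, -3.0]
gripper_width: 0.121
```

move_arm(steps=[-1, 0, 0, 0, 0, 0, 0, -1, 0, 0, 0, 0, 0, 0])

```text
t: 15.8
eef_pos: [0.556, 0.0554, 0.1763]
tool_rot: [0.0, 0.919, 0.394, 0.001]
contact_force: [0.3, 0.1, -3.0]
gripper_width: 0.123
```

```bash
python3 look.py m "" wrist,side,scene;  python3 - <<'E'
from ov import *
R_,G,B=(0,0,255),(0,255,0),(255,0,0)
o=status.get_obs(); x,y,z=o['eef_pos']; b=z-.0915
overlay('m',['scene','side'],[(x,y,b,.03,G),(x,y,b+.062,.03,B),(.5543,.0563,.06,.03,R_)],'m5.png',[.5543,.0563,.10],s=40)
E
```

```text
t 15.8 [0.556  0.0554 0.1763] [[0.69, 0.724, 0.002], [0.724, -0.69, 0.0], [0.001, 0.001, -1.0]] 0.1226092106952141 [ 0.3  0.1 -3. ]
```

View pics/m5.png

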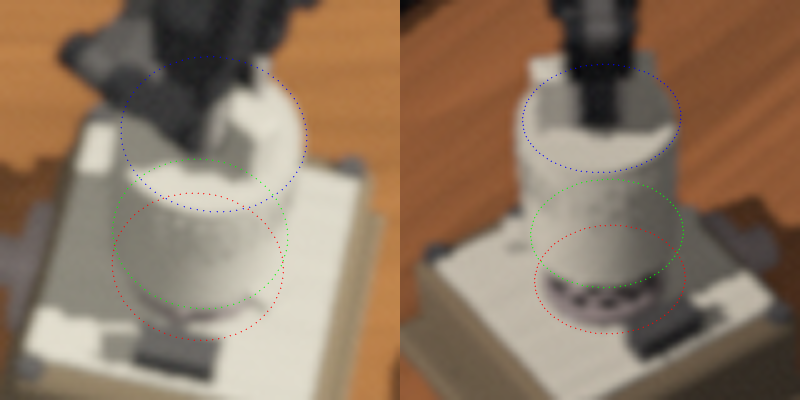

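move_arm(steps=[-1, -0.15, 0.1, -0.3, 0, 0, 0, -1, 0, 0, -0.4, 0, 0, 0, -1, 0, 0, -0.4, 0, 0, 0, -1, 0, 0, -0.3, 0, 0, 0, -1, 0, 0, -0.2, 0, 0, 0, -1, 0, 0, 0, 0, 0, 0])

```text
t: 16.55
eef_pos: [0.5536, 0.0562, 0.1589]
tool_rot: [-0.0, 0.919, 0.394, -0.0]
contact_force: [-0.2, -0.1, -3.2]
gripper_width: 0.125
```

move_arm(steps=[-1, 0.05, 0, -0.2, 0, 0, 0, -1, 0, 0, -0.2, 0, 0, 0, -1, 0, 0, -0.1, 0, 0, 0, -1, 0, 0, 0, 0, 0, 0])

```text
t: 16.95
eef_pos: [0.5542, 0.0562, 0.1542]
tool_rot: [-0.0, 0.919, 0.394, -0.0]
contact_force: [-0.2, 0.5, -3.4]
gripper_width: 0.123
```

Past the ring's top with no contact.

move_arm(steps=[-1, 0, 0, -0.15, 0, 0, 0, -1, 0, 0, -0.1, 0, 0, 0, -1, 0, 0, 0, 0, 0, 0, -1, 0, 0, 0, 0, 0, 0])

```text
t: 17.35
eef_pos: [0.5542, 0.0562, 0.1518]
tool_rot: [-0.0, 0.919, 0.394, -0.0]
contact_force: [0.2, 0.2, -3.1]
gripper_width: 0.125
```

move_arm(steps=[-1, 0, 0, -0.1, 0, 0, 0, -1, 0, 0, 0, 0, 0, 0])

```text
t: 17.55
eef_pos: [0.5544, 0.0563, 0.1515]
tool_rot: [0.0, 0.919, 0.394, 0.0]
contact_force: [-2.2, 0.0, 3.8]
gripper_width: 0.123
```

The rim is on the deck. I'm turning clockwise.

move_arm(steps=[-1, 0, 0, 0.05, 0, 0, -5, -1, 0, 0, 0, 0, 0, -8, -1, 0, 0, 0, 0, 0, -8, -1, 0, 0, 0, 0, 0, -8, -1, 0, 0, 0, 0, 0, -8, -1, 0, 0, 0, 0, 0, -8, -1, 0, 0, 0, 0, 0, -5, -1, 0, 0, 0, 0, 0, 0])

```text
t: 18.35
eef_pos: [0.5545, 0.0565, 0.1515]
tool_rot: [0.0, 0.999, -0.032, 0.0]
contact_force: [-0.5, 0.7, -0.5]
gripper_width: 0.123
```

```bash
python3 - <<'E'
from h import *
o=status.get_obs(); print(o['t'],o['eef_pos'].round(4),np.degrees(np.arctan2(*Rq(o['tool_rot']).as_matrix()[[1,0],0])),o['contact_force'].round(1),o['torque'].round(2),o['q'].round(2))
E
```

```text
18.35 [0.5545 0.0565 0.1515] -3.6304290665064523 [-0.5  0.7 -0.5] [ 0.08 -0.04 -0.03] [-0.09  0.42 -0.16  1.93  0.09  0.81 -1.93]
```

move_arm(steps=[-1, 0, 0, 0, 0, 0, -3, -1, 0, 0, 0, 0, 0, -3, -1, 0, 0, 0, 0, 0, -2, -1, 0, 0, 0, 0, 0, -1.5, -1, 0, 0, 0, 0, 0, -1, -1, 0, 0, 0, 0, 0, 0])

```text
t: 18.95
eef_pos: [0.5548, 0.0568, 0.1516]
tool_rot: [-0.0, 0.993, -0.122, 0.001]
contact_force: [1.7, 0.7, -0.3]
gripper_width: 0.126
```

```bash
cat > st.py <<'E'
from h import *
o=status.get_obs(); print(o['t'],o['eef_pos'].round(4),np.degrees(np.arctan2(*Rq(o['tool_rot']).as_matrix()[[1,0],0])),o['contact_force'].round(1),o['torque'].round(2),o['q'].round(2))
E
python3 st.py
```

```text
18.95 [0.5548 0.0568 0.1516] -14.042292898949126 [ 1.7  0.7 -0.3] [ 0.38 -0.27  0.06] [-0.12  0.41 -0.12  1.93  0.07  0.8  -2.09]
```

move_arm(steps=[-1, 0, 0, 0, 0, 0, -1.5, -1, 0, 0, 0, 0, 0, 0])

```text
t: 19.15
eef_pos: [0.5549, 0.0571, 0.1516]
tool_rot: [-0.0, 0.991, -0.135, 0.001]
contact_force: [2.6, 1.8, -0.6]
gripper_width: 0.122
```

```bash
python3 st.py
```

```text
19.15 [0.5549 0.0571 0.1516] -15.546578408983601 [ 2.6  1.8 -0.6] [ 0.68 -0.54  0.54] [-0.12  0.41 -0.11  1.93  0.06  0.8  -2.11]
```

move_arm(steps=[-1, 0, 0, 0, 0, 0, -2, -1, 0, 0, 0, 0, 0, 0])

```text
t: 19.35
eef_pos: [0.5549, 0.0571, 0.1516]
tool_rot: [-0.0, 0.988, -0.151, 0.001]
contact_force: [2.8, 3.4, -0.6]
gripper_width: 0.125
```

```bash
python3 st.py
```

```text
19.35 [0.5549 0.0571 0.1516] -17.416027295532412 [ 2.8  3.4 -0.6] [ 0.65 -0.7   1.31] [-0.13  0.41 -0.1   1.93  0.06  0.8  -2.14]
```

Torque about z is rising to 1.3 N·m with little side force, so both ears bear on the stops as a couple. I'm easing off slightly and releasing.

move_arm(steps=[-1, 0, 0, 0, 0, 0, -0.5, -1, 0, 0, 0, 0, 0, 0, -1, 0, 0, 0, 0, 0, 1.5, -0.6, 0, 0, 0, 0, 0, 0, -0.4, 0, 0, 0, 0, 0, 0, 0, 0, 0, 0, 0, 0, 0, 0.2, 0, 0, 0, 0, 0, 0, 0.2, 0, 0, 0, 0, 0, 0])

```text
t: 20.15
eef_pos: [0.5541, 0.0559, 0.1512]
tool_rot: [0.0, 0.989, -0.145, -0.0]
contact_force: [-0.3, 0.2, 0.4]
gripper_width: 0.599
```

move_arm(steps=[0.2, 0, 0, 2, 0, 0, 0, 0.2, 0, 0, 4, 0, 0, 0, 0.2, 0, 0, 4, 0, 0, 0, 0.2, -2, 0, 2, 0, 0, 0, 0.2, -2, 0, 0, 0, 0, 0, 0.2, 0, 0, 0, 0, 0, 0, 0.2, 0, 0, 0, 0, 0, 0, 0.2, 0, 0, 0, 0, 0, 0])

```text
t: 20.95
eef_pos: [0.5148, 0.0562, 0.2709]
tool_rot: [0.0, 0.989, -0.145, -0.0]
contact_force: [0.1, -0.4, 0.6]
gripper_width: 0.603
```

```bash
python3 look.py n fin,hood wrist,side,scene; python3 - <<'E'
from ov import *
R_,G,B=(0,0,255),(0,255,0),(255,0,0)
overlay('n',['scene','side'],[(.5543,.0563,.122,.03,B),(.5543,.0563,.06,.03,R_)],'n5.png',[.5543,.0563,.10],s=40)
E
```

```text
t 20.95 [0.5148 0.0562 0.2709] [[0.958, -0.286, -0.0], [-0.286, -0.958, -0.0], [-0.0, 0.0, -1.0]] 0.602722730006723 [ 0.1 -0.4  0.6]
wrist fin [(0.62, [191.0, 300.0], [0.5483, 0.0606, 0.09]), (0.49, [178.0, 304.0], [0.5578, 0.0548, 0.09])]
wrist hood [(0.97, [181.0, 303.0], [0.5488, 0.0619, 0.0])]
side fin [(0.93, [214.0, 282.0], [0.6037, 0.0181, 0.09])]
side hood [(0.56, [250.0, 286.0], [0.5885, 0.0261, 0.0]), (0.15, [268.0, 285.0], [0.5567, 0.0635, 0.0])]
scene fin [(0.91, [212.0, 357.0], [0.513, 0.0558, 0.09])]
scene hood [(0.82, [241.0, 356.0], [0.5197, 0.0602, 0.0])]
```

View pics/n5.png

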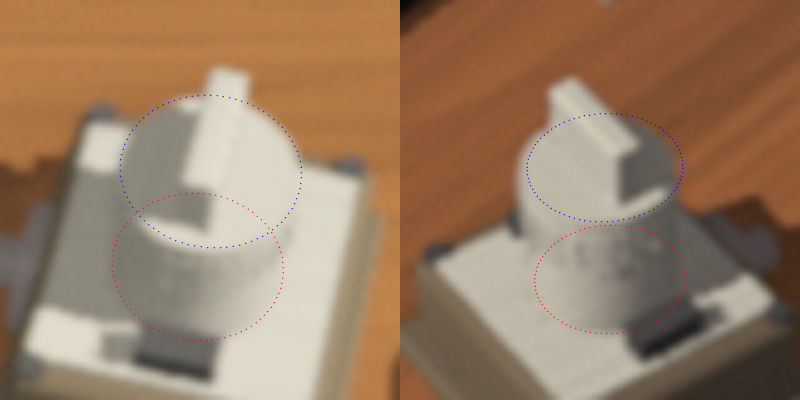

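View pics/n_wrist.png

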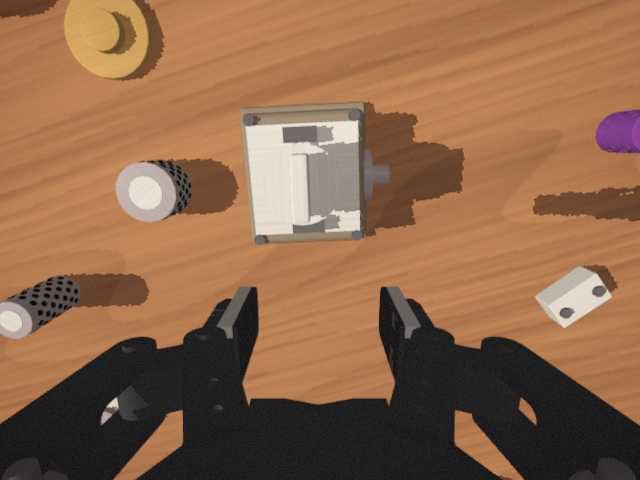

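```bash
python3 - <<'E'
import cv2
im=cv2.imread('pics/n_wrist.png')[95:255,225:385]
cv2.imwrite('pics/n2.png',cv2.resize(im,(640,640)[:2] if 0 else (600,600),interpolation=2))
E
```

```text
(no output)
```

View pics/n2.png

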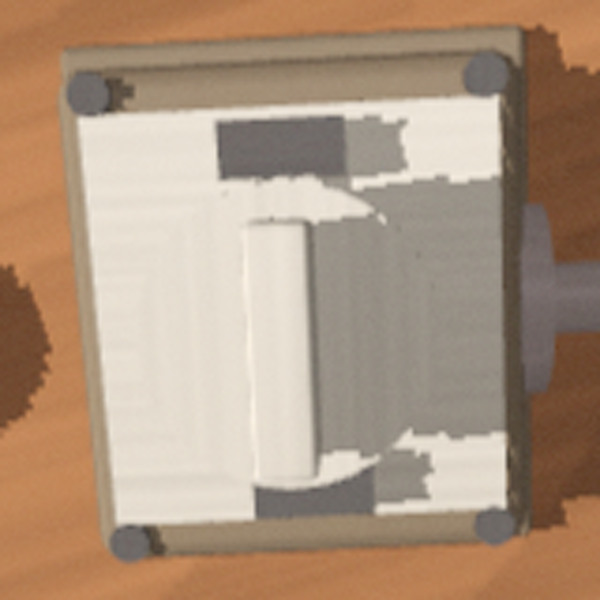

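```bash
python3 - <<'E'
from h import *
d=np.load('pics/n_wrist.npz'); K,T=d['K'],d['T']
f=lambda p,z: ray(K,T,225+p[0]/3.75-.4,95+p[1]/3.75-.4,z)
def A(a,b): v=a-b; return np.linalg.norm(v).round(4),np.degrees(np.arctan2(v[1],v[0])).round(2)
a,b=f((278,222),.15),f((288,478),.15); print('fin',(a+b)/2,A(a,b))
B=[f(p,.06) for p in ((89,93),(486,73),(494,523),(130,543))]
print(A(B[0],B[3]),A(B[1],B[2]),A(B[0],B[1]),A(B[3],B[2]),np.mean(B,0))
c1,c2=f((281,148),.073),f((317,500),.073); print(c1,c2)
# left/right edges of the fin top
print(A(f((246,225),.15),f((258,478),.15)),A(f((308,222),.15),f((318,475),.15)))
E
```

```text
fin [0.55552976 0.05543906 0.15      ] (np.float64(0.045), np.float64(-15.1))
(np.float64(0.1078), np.float64(-13.98)) (np.float64(0.107), np.float64(-14.03)) (np.float64(0.092), np.float64(76.14)) (np.float64(0.0919), np.float64(76.64)) [0.55414378 0.05618969 0.06      ]
[0.59230655 0.04836274 0.073     ] [0.51250116 0.06425779 0.073     ]
(np.float64(0.0445), np.float64(-14.96)) (np.float64(0.0444), np.float64(-14.74))
```

The fin lies at −15.0°, and the gear's x line at −13.9° ± 0.5°, so the hood is home against the stops. It is seated and released, and the gripper is clear. I'm handing in.

```bash
python3 -c "
from station import order,status
print(status.get_obs()['t']);print(order.hand_in())"
```

```text
21.4
the job is handed in; nothing more can be done
None
```

The breather is closed and I handed the job in at about 21 s. I set the steel cage (not the purple look-alikes) upright in the ring. I then lowered the hood over it with its ears about 60° counter-clockwise of the clip line, turned it clockwise to the stops, let go and moved clear.

**Cage and hood seating:** both met the deck within 1 mm of the expected height, with only light force. Camera overlays matched their positions to about 1–2 mm.

**Stops:** while turning, torque rose to about 1.3 N·m with only about 4 N of side force. That means both ears were pressing on their stops, not just one.

**Final picture:** the fin measured −15.0° against −13.9° ± 0.5° for the clip line. That difference of about 1° is on the clockwise, home side and is within play and measurement error.

**Failed or uncertain checks:** an early measurement of the ring was taken while the arm was still settling, so I repeated it at rest. After release, the side and scene cameras' raw fin and hood positions came out well off. I converted them using bench heights rather than the raised hood's, so I ignored them. The spare cages were never touched, and I did not measure their positions again at the end.

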